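# Turn the parts carousel to the orange flange

### The arm

A 6-joint arm with a two-finger parallel gripper is mounted at the origin on the work surface. World frame = base frame: x ahead of the robot, y to its left, z up, the work surface at z = 0. Lengths are in m, angles in rad, forces in N, time in s.
With the tool pointing down it reaches from about 0.25 to 0.725 m from the base axis. Payload 9.7 kg.
Tool frame: the origin (TCP) lies at the centre of the arm's flange, where the gripper is bolted on; the fingertips stand 173 mm ahead of it and the grasp point (between the pads) lies 155 mm ahead of it; z points along the fingers, y is the line along which they close (so a half turn about z gives the same grasp; the last joint's range is limited). The gripper opens to 85 mm and grips with 20 to 120 N. Pads are 22 mm wide; open, the fingers measure 114 mm over their backs; the gripper's body (76 mm by 85 mm) begins 54 mm behind the grasp point. The pads swing forward as they close: fully open they stand 13 mm farther back than shut.
Start: joints at [0, 0.087, 0.176, 1.66, 0, 1.571], TCP at [0.55, 0, 0.405] pointing down, gripper open.
Joint ranges: [-3.13, 3.13], [-0.85, 1.81], [-1.15, 1.24], [-2.2, 2.28], [-1.44, 1.52], [-3.14, 3.14]. Speed limits (rad/s): [2.22, 2.22, 2.57, 3.14, 3.14, 3.14].

### API

Orientations are given as a 3x3 rotation matrix whose columns are the frame's x, y, z axes.
In Python, from cell import manip gives the robot as it stands. The module is installed in compiled form; this text tells all that it offers.
- The arm moves only by the shell command python3 -m creep 'ROWS' [FORCE]. ROWS is JSON, a list of rows, each an object of numbers: "dx", "dy", "dz": the shift along the tool's x, y, z in units of 25 mm (1.0 is 25 mm); "wx", "wy", "wz": the turn, a rotation vector about the tool's x, y, z in rad; "claw": the closure, from 0 (fully open) to 1 (shut). In form: [{"dx": .., "dy": .., "dz": .., "wx": .., "wy": .., "wz": .., "claw": ..}, ...]. A call has 1 to 8 rows; each row is the pose to reach, as a shift and turn from the pose commanded when the call began, along the tool's axes at that moment; what a row does not reach only later rows make up. A row lasts 1/12 s, in which the tool goes at most 41.7 mm and 7.16 degrees, less where a joint would pass 70% of its speed; a pose out of reach is approached as far as the arm can. A call with a gripper value outside its range is refused whole. The fingers move at their own pace and stop on an object; FORCE is the grip in N (left out, the last holds). Time passes only in rows, so rows that repeat a pose let the fingers close. It gives the time, the measured TCP pose, the force and the opening at its end, in the units of the state.
- manip.get_obs(): the state, without advancing time (a new reading comes with each control period).
- manip.camera(name): name is "scene" or "side" or "wrist"; returns a dict with "image" (384x512x3 uint8, red, green, blue), "fx", "fy", "cx", "cy" (pixels), "k1" (the pictures are not rectified: a ray, as slopes to the right and down, at radius r is drawn at 1 + k1 r^2 times it, then the intrinsics apply), "camera_from_world" (4x4, takes a point from world to camera coordinates). Camera axes: x right, y up, looking along -z (the intrinsics and any distortion apply to the point x, -y, -z); pixel columns grow to the right and rows downward; lengths in m; the calibration is good to about 2 mm. A picture is of the moment at which its call begins. There is no depth.
- manip.close_job(): hands the job in, once; it reports no verdict.
Trained networks look in the newest picture that a camera, given by its name, has taken for a name from the list of things; names that differ only in an ending like _2 or _b are one class to them, and where a whole thing is asked for, a point or a joint stands for the part that bears it (a point fixed in the world has none). Each returns a list of dicts, best first, with "score" (0 to 1); they miss things now and then, are a little off and sometimes report something else, mostly with a low value. They report only what shows in the picture. A call takes as long as a camera call.
- manip.spot_in(camera, query): "centre" ([x, y, z] in m, in world coordinates, good to about 4 mm: the middle of the surface that is visible of it).
- manip.pinpoint(camera, query): "centre" ([x, y, z] in m, in world coordinates, good to about 4 mm: a listed point, or the origin of a listed thing).
The state is a dict: "t": time; "joint_pos": joint angles; "qvel": joint speeds; "joint_torque": joint torques, N m; "tcp_pos": TCP position; "ee_rot": TCP orientation; "contact_force": force on the tool from outside, world axes, zero at the start; "wrist_torque": the same for the moment, N m; "opening": opening from 0.0 (shut) to 1.0 (fully open).
Only numpy, scipy, OpenCV 4.12 (cv2) and the standard library are available. Lean on these libraries where they do the work, as an engineer would, in place of code of your own. Each camera call takes 0.05 s, during which the arm holds its last target. There are 200 camera calls.

### The job

Spin the blue parts carousel by pushing the steel posts on its rim with your fingertips until the orange flange stands right in front of the yellow pointer on the base, then leave it at rest and draw back. Only push: do not touch, lift or shift any of the four parts standing on the carousel, and leave the other things on the bench where they are.

Things in the scene. Friction and masses are not known exactly. Their poses are not given: they have to be found in the camera images.
- stand: Fixed dark steel base of the carousel, a disc 230 mm across, with a yellow pointer block at its front (along its own -x axis, toward the robot give or take 17 degrees). The yellow pointer reaches from 136 to 203 mm from the centre, up to 34 mm above the bench. Origin: centre of its underside, on the bench and on the turntable's axis.
- front_spot (a point): Point on the level of the turntable's top, 75 mm from the axis straight toward the yellow pointer: where the foot of the orange flange's axis belongs at the end.
- turntable: Blue disc, 270 mm across, 12 mm thick, top 50 mm above the bench; turns either way, several turns, about its upright axis. Steel hub 44 mm across, 45 mm above the disc. Four radial walls, 22 mm high, reach 112 mm from the axis; rubber pads 75 mm from the axis at 0, 90, 180, 270 degrees from its x axis. It stops within a few degrees when let go after a slow push. Origin: on the axis, underside of the disc.
- post_top (a point): Top centre of one of four equal steel push posts on the turntable's rim, the one at 45 degrees from the turntable's x axis (the others at 135, 225 and 315). Each is upright, 14 mm in diameter, stands 42 mm above the disc at the end of a radial wall, its centre 120 mm from the axis. A sideways push of about 1 to 1.5 N on a post turns the disc.
- orange_flange: Bright orange flanged pipe stub, the part wanted: 52 mm foot flange, 30 mm neck, 44 mm top flange, 48 mm tall, 0.18 to 0.35 kg, standing loose on one of the four pads. The only orange thing on the carousel. Origin: centre of its underside.
- bearing: Steel bearing ring, 52 mm diameter, 24 mm bore, 20 mm tall, loose on another pad. Origin: centre of its underside.
- bushing: Brass flanged bushing, 50 mm foot, 34 mm barrel, 40 mm tall, loose on another pad. Origin: centre of its underside.
- gear: Dark steel gear, 52 mm diameter over the teeth, with boss 34 mm tall, loose on another pad. Origin: centre of its underside.
- jar: Closed glass jar with red cap, 64 mm diameter, 85 mm tall, standing loose on the bench left of the carousel. Origin: centre of its underside.
- piston: Aluminium piston, 70 mm diameter, 60 mm tall, standing loose on the bench right of the carousel. Origin: centre of its underside.
- wrench: Steel wrench, 200 mm long, lying loose on the bench at the robot's right. Origin: underside, near its middle.
- tub: Empty green open plastic tub, 130 by 100 by 55 mm, loose on the bench at the robot's left. Origin: centre of its underside.

How it is judged:
By the outcome, as a careful person would: the job done as asked, in the order asked, and still so for the second after the job is handed in, with the robot touching nothing.
It also fails if it takes over 64 s, if anything falls off the work surface, if the arm or the gripper's body presses on something with over 40 N, if the wrist force passes 120 N, or if a joint passes its speed limit or range.

## Working session

There is one attempt and no reset: what is moved stays moved. The work goes in short steps, Python scripts to look and compute and a shell command to move; the robot and the scene stay as the last step left them, time stands still between calls to the robot, and variables do not carry over. Pictures are saved under pics/ and viewed, on a budget of 10 in all, crops included, one or two more only if the job needs it, and the job is handed in when it is done.

```bash
mkdir -p pics
python3 - <<'E'
from cell import manip
import cv2,numpy as np
ims=[]
for c in("scene","side"):
    r=manip.camera(c); cv2.imwrite(f"pics/{c}0.png",r["image"][:,:,::-1])
    print(c,np.round(np.linalg.inv(r["camera_from_world"]),2).tolist())
    for q in("stand","front_spot","turntable","post_top","orange_flange","jar","piston","tub","wrench"):
        print(q,[(np.round(d["centre"],3).tolist(),round(d["score"],2)) for d in manip.pinpoint(c,q)][:5])
o=manip.get_obs();print(o["t"],o["tcp_pos"],o["ee_rot"],o["opening"])
E
```

```text
scene [[-0.27, -0.82, 0.51, 1.07], [0.96, -0.23, 0.13, 0.15], [0.01, 0.53, 0.85, 0.91], [0.0, 0.0, 0.0, 1.0]]
stand [([0.632, -0.006, 0.05], 0.58)]
front_spot []
turntable [([0.583, 0.055, 0.036], 0.68)]
post_top [([0.601, 0.175, 0.091], 0.58)]
orange_flange [([0.539, 0.111, 0.052], 0.55)]
jar [([0.663, 0.281, 0.002], 0.6)]
piston [([0.543, -0.181, -0.002], 0.68)]
tub [([0.473, 0.443, -0.004], 0.94), ([0.424, -0.391, 0.001], 0.17)]
wrench [([0.424, -0.39, 0.0], 0.73)]
side [[-0.84, 0.38, -0.38, 0.01], [-0.54, -0.62, 0.58, 0.86], [-0.01, 0.69, 0.72, 1.11], [0.0, 0.0, 0.0, 1.0]]
stand []
front_spot []
turntable [([0.585, 0.054, 0.035], 0.69), ([0.644, 0.097, 0.048], 0.69), ([0.661, 0.285, 0.003], 0.27)]
post_top [([0.604, 0.174, 0.092], 0.92), ([0.583, 0.054, 0.032], 0.37)]
orange_flange [([0.539, 0.111, 0.052], 0.8)]
jar [([0.662, 0.288, 0.002], 0.73), ([0.604, 0.176, 0.098], 0.41)]
piston [([0.543, -0.177, 0.002], 0.78)]
tub [([0.468, 0.447, 0.001], 0.84)]
wrench [([0.425, -0.393, -0.004], 0.79)]
1.0 [ 5.49982772e-01 -1.17055654e-05  4.04695269e-01] [[ 2.58566221e-05  9.99999999e-01 -2.41008477e-05]
 [ 9.99999999e-01 -2.58570943e-05 -1.95899828e-05]
 [-1.95906059e-05 -2.41003412e-05 -1.00000000e+00]] 1.00005553850683
```

View pics/scene0.png

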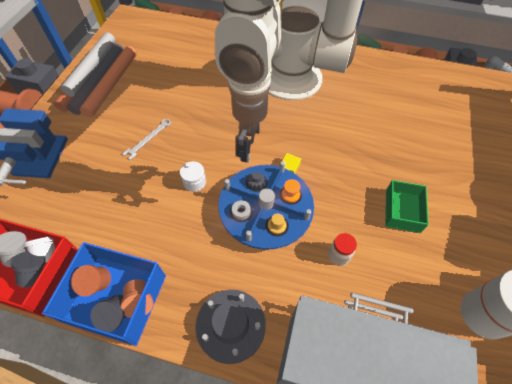

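The scene picture shows the carousel centred near pixel (266,206), with the orange flange at (291,190), the yellow pointer at (291,162), the jar at (343,248) and the piston at (193,177). Next I'll measure the pointer and the phase more exactly.

```bash
cat > h.py <<'E'
from cell import manip
import cv2,numpy as np
def ray(r,u,v,z):
    x,y=(u-r["cx"])/r["fx"],(v-r["cy"])/r["fy"]; a,b=x,y
    for _ in range(20):
        s=1+r["k1"]*(a*a+b*b); a,b=x/s,y/s
    T=np.linalg.inv(r["camera_from_world"]); d=T[:3,:3]@[a,-b,-1]; o=T[:3,3]
    return o+d*(z-o[2])/d[2]
def mask(r,h0,h1,s=150,v=120):
    return cv2.inRange(cv2.cvtColor(r["image"],cv2.COLOR_RGB2HSV),(h0,s,v),(h1,255,255))
def crop(r,p,w,f,name):  # crop around world point
    q=r["camera_from_world"]@[*p,1]; u=r["cx"]+r["fx"]*q[0]/-q[2]; v=r["cy"]+r["fy"]*-q[1]/-q[2]
    u0,v0=max(int(u-w),0),max(int(v-w*.75),0); im=r["image"][v0:v0+int(1.5*w),u0:u0+2*w]
    cv2.imwrite(name,cv2.resize(im,None,fx=f,fy=f,interpolation=cv2.INTER_CUBIC)[:,:,::-1]); print(name,"origin",u0,v0)
E
python3 - <<'E'
from h import *
C=np.array([.584,.0545])
for c in("scene","side"):
    r=manip.camera(c); crop(r,(.56,.055,.05),75,5,f"pics/{c}1.png")
    n,l,st,ce=cv2.connectedComponentsWithStats(mask(r,24,33))
    for i in range(1,n):
        if st[i,4]>15:
            p=ray(r,*ce[i],.030)
            if np.hypot(*(p[:2]-C))<.3: print(c,"yellow",ce[i],st[i],p,np.degrees(np.arctan2(*(p[:2]-C)[::-1])),np.hypot(*(p[:2]-C)))
E
```

```text
pics/scene1.png origin 193 139
scene yellow [291.5890411  161.93607306] [283 153  18  20 219] [0.40937306 0.09196895 0.03      ] 167.88990722354376 0.1786014803016435
pics/side1.png origin 180 148
side yellow [288.43971631 234.9787234 ] [278 225  22  22 282] [0.40895333 0.09322838 0.03      ] 167.52450330941653 0.1792797323780529
```

View pics/scene1.png

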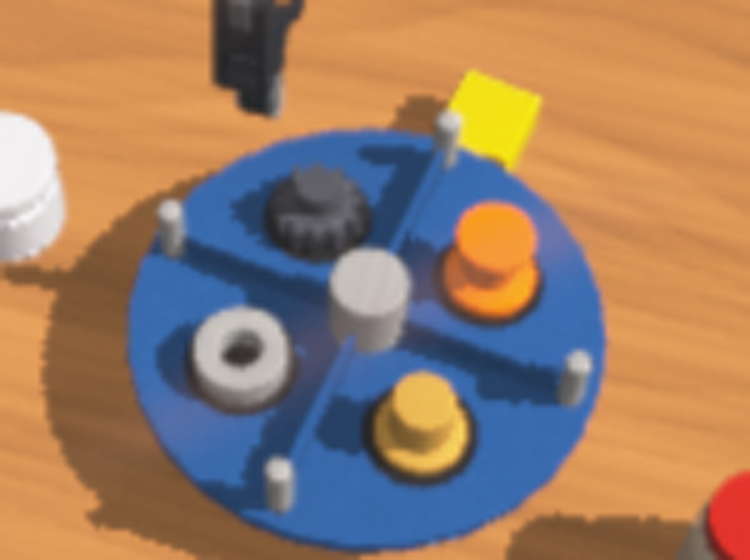

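View pics/side1.png

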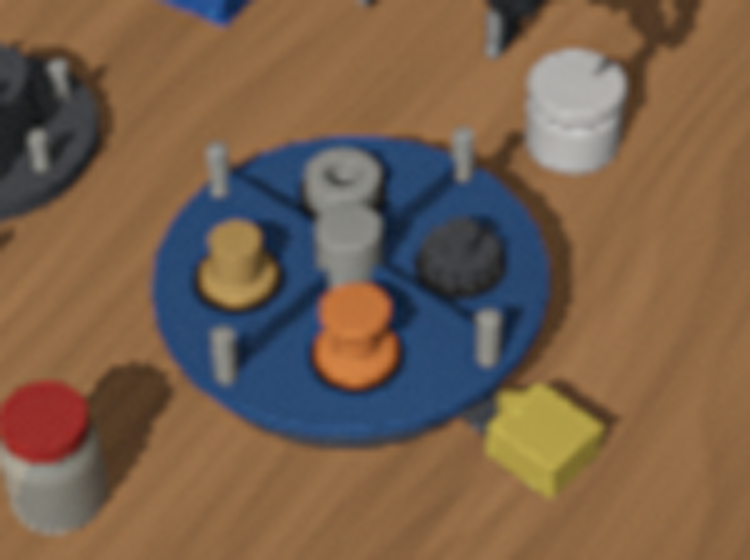

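The crops agree: the flange sits between the posts at about 81° and 171°, and the pointer is near 168°. That calls for about +42° CCW, so I'd push the front post toward −y. I'll refine this from the post pixels.

Run:
```python
from h import *
P={"scene":[(448,118),(171,208),(279,465),(578,357)],"side":[(488,318),(462,136),(217,152),(223,335)]}
O={"scene":(193,139),"side":(180,148)}
for c in P:
    r=manip.camera(c); Q=np.array([ray(r,*(np.array(p)/5+O[c]),.0915)[:2] for p in P[c]]); C=Q.mean(0)
    print(c,C.round(4),Q.round(3).tolist(),[(round(np.hypot(*q),3),round(np.degrees(np.arctan2(q[1],q[0]))%360,1)) for q in Q-C])
    # pointer top-face corners via mask outline
    m=mask(r,24,33,110,100); n,l,st,ce=cv2.connectedComponentsWithStats(m)
    print(manip.pinpoint(c,"front_spot"),[ (ce[i].round(1).tolist(),int(st[i,4])) for i in range(1,n) if st[i,4]>60])
r=manip.camera("scene")
for u,v in[(472,70),(541,97),(448,105)]: print(ray(r,193+u/5,139+v/5,.034))
r=manip.camera("side")
for u,v in[(603,432),(548,470),(486,436),(540,384)]: print(ray(r,180+u/5,148+v/5,.034))
```

```text
scene [0.5827 0.0556] [[0.465, 0.072], [0.567, -0.062], [0.701, 0.039], [0.598, 0.174]] [(np.float64(0.119), np.float64(172.1)), (np.float64(0.119), np.float64(262.3)), (np.float64(0.12), np.float64(352.0)), (np.float64(0.119), np.float64(82.5))]
[] [([291.4, 162.0], 224)]
side [0.5809 0.0566] [[0.463, 0.073], [0.564, -0.061], [0.699, 0.041], [0.598, 0.174]] [(np.float64(0.119), np.float64(172.1)), (np.float64(0.119), np.float64(261.9)), (np.float64(0.119), np.float64(352.4)), (np.float64(0.118), np.float64(81.8))]
[] [([287.9, 235.0], 315)]
[0.38199469 0.07211895 0.034     ]
[0.39094117 0.1180754  0.034     ]
[0.41266354 0.06385303 0.034     ]
[0.37559487 0.07345015 0.034     ]
[0.39030395 0.11853936 0.034     ]
[0.43755003 0.11581446 0.034     ]
[0.42983446 0.0601705  0.034     ]
```

```bash
python3 -m creep '[{"dx":1.2,"dy":-0.8,"dz":1.2,"claw":1},{"dx":2.4,"dy":-1.6,"dz":2.4,"claw":1},{"dx":3.6,"dy":-2.4,"dz":3,"claw":1},{"dx":4.5,"dy":-3.2,"dz":3.5,"claw":1},{"dx":4.5,"dy":-3.2,"dz":4,"claw":1},{"dx":4.5,"dy":-3.2,"dz":4,"claw":1}]' 40
```

```text
$[0]: bad value
```

```bash
python3 -m creep '[{"dx":1.2,"dy":-0.8,"dz":1.2,"wx":0,"wy":0,"wz":0,"claw":1.0},{"dx":2.4,"dy":-1.6,"dz":2.4,"wx":0,"wy":0,"wz":0,"claw":1.0},{"dx":3.6,"dy":-2.4,"dz":3.0,"wx":0,"wy":0,"wz":0,"claw":1.0},{"dx":4.5,"dy":-3.2,"dz":3.5,"wx":0,"wy":0,"wz":0,"claw":1.0},{"dx":4.5,"dy":-3.2,"dz":4.0,"wx":0,"wy":0,"wz":0,"claw":1.0},{"dx":4.5,"dy":-3.2,"dz":4.0,"wx":0,"wy":0,"wz":0,"claw":1.0}]' 40
```

```text
t: 1.9
tcp_pos: [0.4686, 0.1136, 0.3025]
ee_rot: [[-0.003, 1.0, -0.003], [1.0, 0.003, -0.001], [-0.001, -0.003, -1.0]]
contact_force: [0.8, 0.2, -0.1]
opening: 0.141
```

```bash
python3 -m creep '[{"dx":0,"dy":0,"dz":0.9,"wx":0,"wy":0,"wz":0,"claw":1.0},{"dx":0,"dy":0,"dz":1.8,"wx":0,"wy":0,"wz":0,"claw":1.0},{"dx":0,"dy":0,"dz":2.4,"wx":0,"wy":0,"wz":0,"claw":1.0},{"dx":0,"dy":0,"dz":2.6,"wx":0,"wy":0,"wz":0,"claw":1.0},{"dx":0,"dy":0,"dz":2.6,"wx":0,"wy":0,"wz":0,"claw":1.0}]'
python3 - <<'E'
from h import *
r=manip.camera("side"); crop(r,(.5,.08,.07),75,5,"pics/side2.png")
E
```

```text
t: 2.32
tcp_pos: [0.4703, 0.1118, 0.2392]
ee_rot: [[0.001, 1.0, -0.001], [1.0, -0.001, -0.0], [-0.0, -0.001, -1.0]]
contact_force: [-0.1, -0.1, 0.8]
opening: -0.002
pics/side2.png origin 191 156
```

View pics/side2.png

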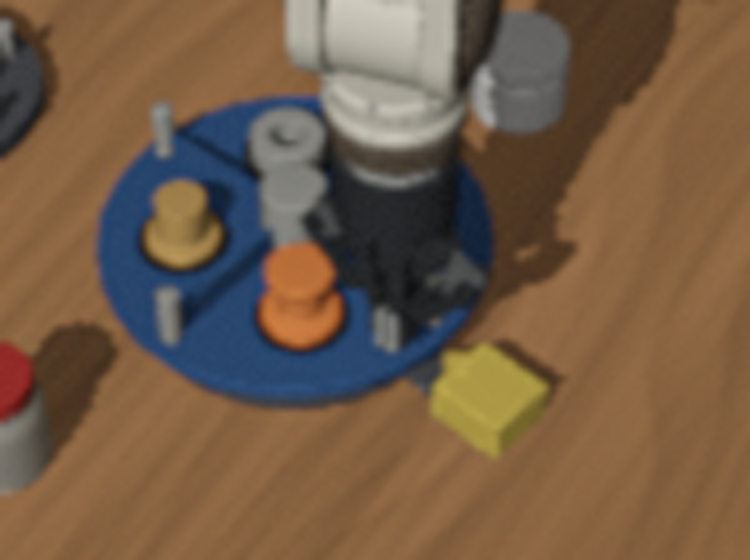

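The fingers are shut at pixel (388,325) of the crop, over the disc between the flange and the front post and clear of both. Now a slow push toward −y.

```bash
python3 -m creep '[{"dx":-0.2,"dy":0,"dz":0,"wx":0,"wy":0,"wz":0,"claw":1.0},{"dx":-0.4,"dy":0,"dz":0,"wx":0,"wy":0,"wz":0,"claw":1.0},{"dx":-0.6,"dy":-0.1,"dz":0,"wx":0,"wy":0,"wz":0,"claw":1.0},{"dx":-0.75,"dy":-0.1,"dz":0,"wx":0,"wy":0,"wz":0,"claw":1.0},{"dx":-0.9,"dy":-0.1,"dz":0,"wx":0,"wy":0,"wz":0,"claw":1.0},{"dx":-1.05,"dy":-0.1,"dz":0,"wx":0,"wy":0,"wz":0,"claw":1.0},{"dx":-1.2,"dy":-0.1,"dz":0,"wx":0,"wy":0,"wz":0,"claw":1.0},{"dx":-1.35,"dy":-0.1,"dz":0,"wx":0,"wy":0,"wz":0,"claw":1.0}]'
python3 -m creep '[{"dx":-0.15,"dy":0,"dz":0,"wx":0,"wy":0,"wz":0,"claw":1.0},{"dx":-0.3,"dy":0,"dz":0,"wx":0,"wy":0,"wz":0,"claw":1.0},{"dx":-0.45,"dy":0.05,"dz":0,"wx":0,"wy":0,"wz":0,"claw":1.0},{"dx":-0.6,"dy":0.05,"dz":0,"wx":0,"wy":0,"wz":0,"claw":1.0},{"dx":-0.75,"dy":0.1,"dz":0,"wx":0,"wy":0,"wz":0,"claw":1.0},{"dx":-0.9,"dy":0.15,"dz":0,"wx":0,"wy":0,"wz":0,"claw":1.0},{"dx":-1.05,"dy":0.15,"dz":0,"wx":0,"wy":0,"wz":0,"claw":1.0},{"dx":-1.2,"dy":0.2,"dz":0,"wx":0,"wy":0,"wz":0,"claw":1.0}]'
python3 -m creep '[{"dx":-0.15,"dy":0.03,"dz":0,"wx":0,"wy":0,"wz":0,"claw":1.0},{"dx":-0.3,"dy":0.05,"dz":0,"wx":0,"wy":0,"wz":0,"claw":1.0},{"dx":-0.45,"dy":0.1,"dz":0,"wx":0,"wy":0,"wz":0,"claw":1.0},{"dx":-0.6,"dy":0.15,"dz":0,"wx":0,"wy":0,"wz":0,"claw":1.0},{"dx":-0.7,"dy":0.15,"dz":0,"wx":0,"wy":0,"wz":0,"claw":1.0},{"dx":-0.75,"dy":0.15,"dz":0,"wx":0,"wy":0,"wz":0,"claw":1.0},{"dx":-0.75,"dy":0.15,"dz":0,"wx":0,"wy":0,"wz":0,"claw":1.0}]'
cat >> h.py <<'E'
C=np.array([.582,.056])
def status(name=None):
    for c in("scene","side"):
        r=manip.camera(c)
        for q in("orange_flange","post_top"):
            for d in manip.pinpoint(c,q)[:3]:
                v=np.array(d["centre"])[:2]-C; print(c,q,np.round(d["centre"],3),round(d["score"],2),"r %.3f ang %.1f"%(np.hypot(*v),np.degrees(np.arctan2(v[1],v[0]))%360))
        n,l,st,ce=cv2.connectedComponentsWithStats(mask(r,6,17,150,90))
        for i in range(1,n):
            p=ray(r,*ce[i],.075)
            if st[i,4]>60 and np.hypot(*(p[:2]-C))<.13: v=p[:2]-C; print(c,"orange blob",st[i,4],"r %.3f ang %.1f"%(np.hypot(*v),np.degrees(np.arctan2(v[1],v[0]))%360))
        if name: crop(r,(.5,.05,.07),75,5,f"pics/{c}{name}.png")
    print(manip.get_obs()["t"])
E
python3 -c "from h import *;status('3')"
```

```text
t: 3.03
tcp_pos: [0.4674, 0.0784, 0.2397]
ee_rot: [[-0.0, 1.0, -0.0], [1.0, 0.0, 0.0], [0.0, -0.0, -1.0]]
contact_force: [-0.9, 1.5, 0.6]
opening: 0.001
t: 3.7
tcp_pos: [0.4725, 0.0484, 0.2397]
ee_rot: [[-0.0, 1.0, -0.0], [1.0, 0.0, 0.0], [0.0, -0.0, -1.0]]
contact_force: [-0.7, 1.4, 0.1]
opening: -0.003
t: 4.28
tcp_pos: [0.4763, 0.0297, 0.2397]
ee_rot: [[0.0, 1.0, 0.0], [1.0, -0.0, -0.0], [-0.0, 0.0, -1.0]]
contact_force: [-0.0, 0.0, -0.1]
opening: 0.0
scene orange_flange [0.514 0.084 0.052] 0.74 r 0.073 ang 157.9
scene orange_flange [ 0.663  0.28  -0.001] 0.25 r 0.238 ang 70.2
scene post_top [0.544 0.167 0.092] 0.64 r 0.118 ang 109.0
scene orange blob 55526 r 0.074 ang 104.4
scene orange blob 195 r 0.061 ang 152.8
pics/scene3.png origin 196 118
side orange_flange [0.513 0.086 0.048] 0.53 r 0.075 ang 156.1
side post_top [0.541 0.167 0.093] 0.64 r 0.119 ang 110.1
side orange blob 270 r 0.078 ang 154.5
pics/side3.png origin 196 150
4.5833
```

View pics/side3.png

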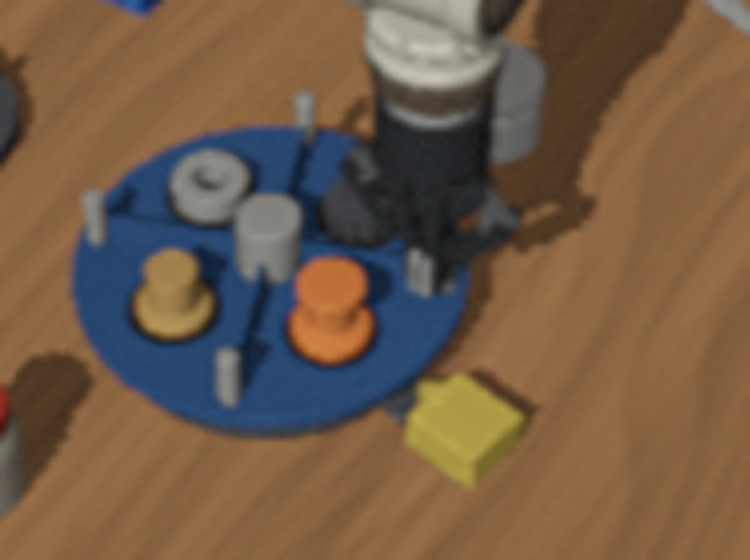

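It turned as planned: flange now at about 156°, about 12° to go, nothing disturbed. A slower second push, stopping slightly short.

```bash
python3 -m creep '[{"dx":-0.12,"dy":0.03,"dz":0,"wx":0,"wy":0,"wz":0,"claw":1.0},{"dx":-0.24,"dy":0.06,"dz":0,"wx":0,"wy":0,"wz":0,"claw":1.0},{"dx":-0.36,"dy":0.1,"dz":0,"wx":0,"wy":0,"wz":0,"claw":1.0},{"dx":-0.46,"dy":0.15,"dz":0,"wx":0,"wy":0,"wz":0,"claw":1.0},{"dx":-0.54,"dy":0.2,"dz":0,"wx":0,"wy":0,"wz":0,"claw":1.0},{"dx":-0.6,"dy":0.2,"dz":0,"wx":0,"wy":0,"wz":0,"claw":1.0},{"dx":-0.65,"dy":0.2,"dz":0,"wx":0,"wy":0,"wz":0,"claw":1.0},{"dx":-0.65,"dy":0.2,"dz":0,"wx":0,"wy":0,"wz":0,"claw":1.0}]'
python3 -c "from h import *;status('4')"
```

```text
t: 5.25
tcp_pos: [0.4812, 0.0135, 0.2397]
ee_rot: [[0.0, 1.0, -0.0], [1.0, -0.0, -0.0], [-0.0, -0.0, -1.0]]
contact_force: [0.2, -0.4, 0.5]
opening: 0.001
scene orange_flange [0.513 0.074 0.05 ] 0.77 r 0.072 ang 165.0
scene post_top [0.523 0.158 0.092] 0.76 r 0.118 ang 120.1
scene orange blob 55676 r 0.076 ang 105.1
scene orange blob 181 r 0.062 ang 164.0
pics/scene4.png origin 196 118
side orange_flange [0.509 0.073 0.051] 0.61 r 0.075 ang 166.7
side post_top [0.526 0.16  0.091] 0.8 r 0.118 ang 118.3
side post_top [0.509 0.073 0.054] 0.72 r 0.075 ang 166.8
side orange blob 262 r 0.077 ang 162.7
pics/side4.png origin 196 150
5.55
```

View pics/side4.png

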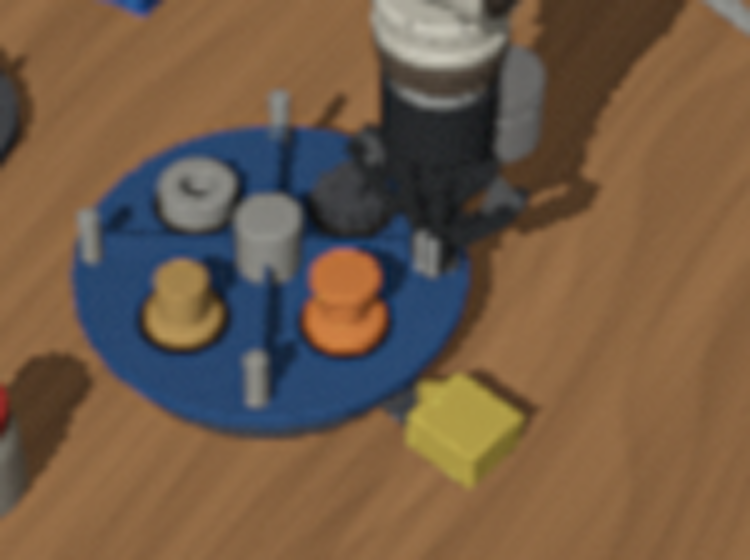

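Run:
```python
from h import *
r=manip.camera("side")
f=lambda u,v:ray(r,196+u/5,150+v/5,.0915)[:2]
n,fa,l=f(257,355),f(279,97),f(90,214)
a=lambda v:np.degrees(np.arctan2(v[1],v[0]))%360
print("diam",a(n-fa),np.hypot(*(n-fa)),"c",(n+fa)/2,"near",a(n-C),"left",a(l-C),"far",a(fa-C))
```

```text
diam 119.94556355108278 0.2360108934722255 c [0.58169419 0.05397558] near 120.5733729588417 left 29.033628842184164 far 299.334565277572
```

```bash
python3 -m creep '[{"dx":-0.05,"dy":0.02,"dz":0,"wx":0,"wy":0,"wz":0,"claw":1.0},{"dx":-0.1,"dy":0.04,"dz":0,"wx":0,"wy":0,"wz":0,"claw":1.0},{"dx":-0.14,"dy":0.06,"dz":0,"wx":0,"wy":0,"wz":0,"claw":1.0},{"dx":-0.18,"dy":0.1,"dz":0,"wx":0,"wy":0,"wz":0,"claw":1.0},{"dx":-0.21,"dy":0.1,"dz":0,"wx":0,"wy":0,"wz":0,"claw":1.0},{"dx":-0.23,"dy":0.1,"dz":0,"wx":0,"wy":0,"wz":0,"claw":1.0},{"dx":-0.23,"dy":0.1,"dz":0,"wx":0,"wy":0,"wz":0,"claw":1.0}]'
python3 -c "from h import *;status('5')"
```

```text
t: 6.18
tcp_pos: [0.4838, 0.0079, 0.2397]
ee_rot: [[0.0, 1.0, 0.0], [1.0, -0.0, 0.0], [0.0, 0.0, -1.0]]
contact_force: [1.6, 0.9, -0.1]
opening: -0.0
scene orange_flange [ 0.47   0.442 -0.002] 0.71 r 0.402 ang 106.2
scene orange_flange [0.512 0.069 0.052] 0.61 r 0.071 ang 169.5
scene orange_flange [ 0.567 -0.013  0.05 ] 0.27 r 0.070 ang 257.9
scene post_top [0.52  0.154 0.092] 0.62 r 0.116 ang 122.5
scene orange blob 55772 r 0.076 ang 105.4
scene orange blob 180 r 0.062 ang 167.9
pics/scene5.png origin 196 118
side orange_flange [0.508 0.072 0.051] 0.66 r 0.076 ang 167.7
side post_top [0.52  0.158 0.093] 0.6 r 0.119 ang 121.5
side orange blob 261 r 0.077 ang 165.9
pics/side5.png origin 196 150
6.4833
```

View pics/side5.png

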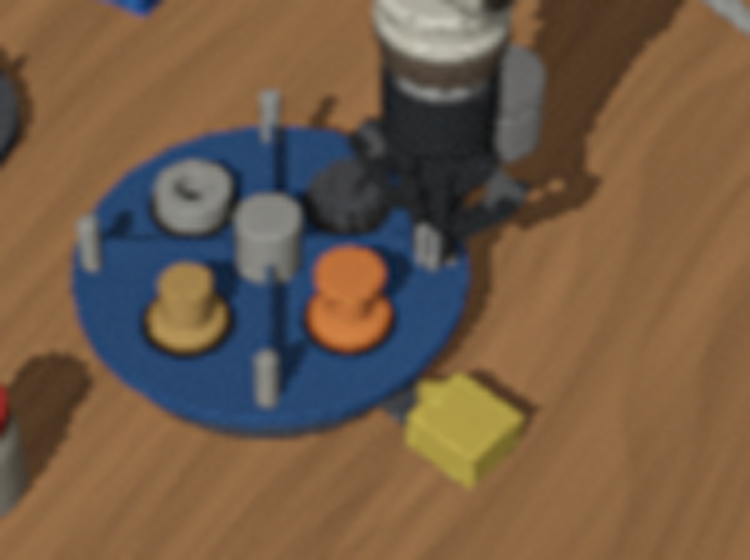

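Withdraw now: back off the post, lift, then verify with a clear view.

```bash
python3 -m creep '[{"dx":0.15,"dy":-0.15,"dz":0,"wx":0,"wy":0,"wz":0,"claw":1.0},{"dx":0.4,"dy":-0.4,"dz":0,"wx":0,"wy":0,"wz":0,"claw":1.0},{"dx":0.5,"dy":-0.6,"dz":-0.8,"wx":0,"wy":0,"wz":0,"claw":1.0},{"dx":0.5,"dy":-0.8,"dz":-2.0,"wx":0,"wy":0,"wz":0,"claw":1.0},{"dx":0.5,"dy":-1.6,"dz":-3.2,"wx":0,"wy":0,"wz":0,"claw":1.0},{"dx":0.5,"dy":-2.6,"dz":-4.2,"wx":0,"wy":0,"wz":0,"claw":1.0},{"dx":0.5,"dy":-3.2,"dz":-5.0,"wx":0,"wy":0,"wz":0,"claw":1.0},{"dx":0.5,"dy":-3.2,"dz":-5.0,"wx":0,"wy":0,"wz":0,"claw":1.0}]'
python3 -c "from h import *;status('6')"
```

```text
t: 7.15
tcp_pos: [0.4015, 0.0209, 0.3693]
ee_rot: [[-0.0, 1.0, 0.006], [1.0, 0.0, 0.0], [0.0, 0.006, -1.0]]
contact_force: [0.0, -0.2, 0.6]
opening: -0.001
scene orange_flange [0.511 0.07  0.053] 0.89 r 0.072 ang 168.6
scene post_top [0.52  0.156 0.09 ] 0.84 r 0.118 ang 122.1
scene orange blob 71011 r 0.053 ang 180.0
scene orange blob 196 r 0.062 ang 167.8
pics/scene6.png origin 196 118
side orange_flange [0.51  0.073 0.053] 0.54 r 0.074 ang 166.8
side post_top [0.522 0.154 0.094] 0.94 r 0.115 ang 121.2
side orange blob 261 r 0.077 ang 166.0
pics/side6.png origin 196 150
7.45
```

View pics/side6.png

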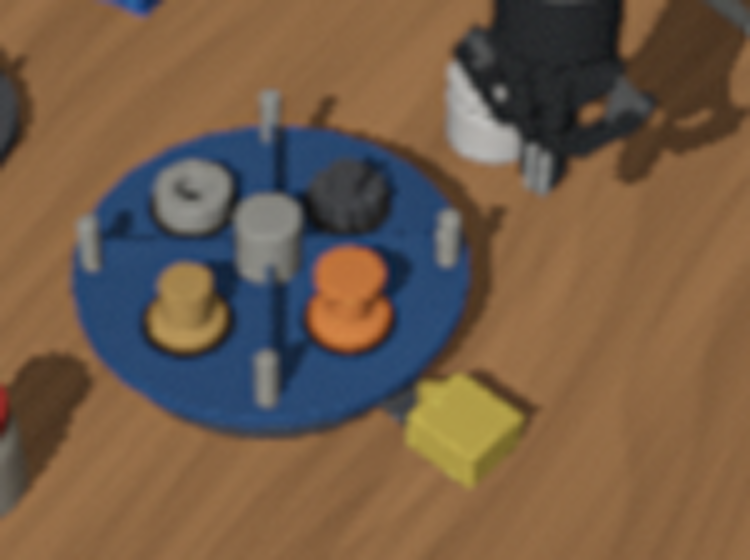

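View pics/scene6.png

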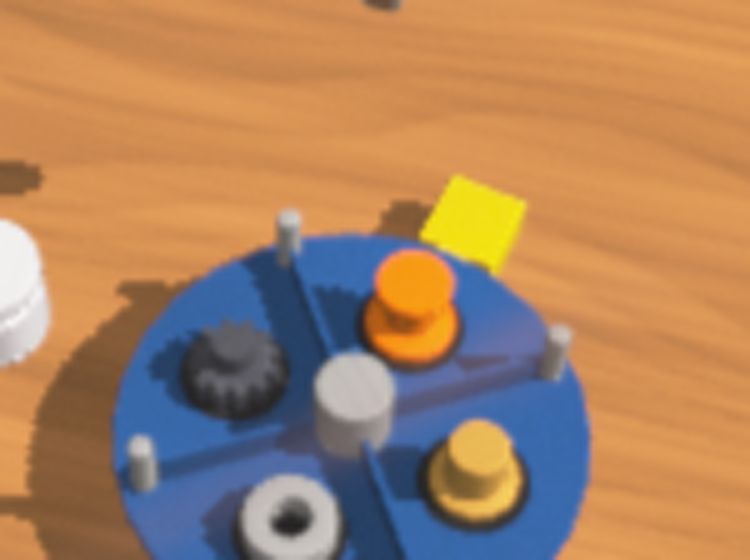

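Fingers are clear, all four parts stand on their pads, and the flange lies on the hub–pointer line. Last, a numeric check.

Run:
```python
from h import *
a=lambda v:np.degrees(np.arctan2(v[1],v[0]))%360
r=manip.camera("side")
Q=np.array([ray(r,196+u/5,150+v/5,.0915)[:2] for u,v in[(266,355),(90,221),(269,96),(448,214)]])
c=Q.mean(0); ph=[a(q-c) for q in Q]; print("side",c,ph,"lines",a(Q[0]-Q[2]),a(Q[3]-Q[1]))
f=ray(r,196+350/5,150+268/5,.098)[:2]; print("flange top",a(f-c),np.hypot(*(f-c)))
W=np.array([ray(r,196+u/5,150+v/5,.034)[:2] for u,v in[(523,423),(469,459)]]).mean(0); print("pointer",a(W-c),np.hypot(*(W-c)))
s=manip.camera("scene")
g=lambda u,v,z:ray(s,196+u/5,118+v/5,z)[:2]
P=np.array([g(288,215,.0915),g(140,441,.0915),g(560,331,.0915)]); c2=(P[1]+P[2])/2
print("scene",c2,"lines",a(P[2]-P[1]),"post",a(P[0]-c2))
f=g(415,285,.098);print("flange top",a(f-c2),np.hypot(*(f-c2)));W=(g(458,175,.034)+g(526,203,.034))/2;print("pointer",a(W-c2),np.hypot(*(W-c2)))
```

```text
side [0.58233053 0.05345789] [np.float64(122.79721258348295), np.float64(33.30138555944971), np.float64(303.2260602271834), np.float64(213.53208744467648)] lines 123.0111987429886 213.4171695615945
flange top 168.5926083460369 0.07442651137099782
pointer 168.01443839444465 0.20409818641465016
scene [0.58205013 0.0555325 ] lines 122.57773102879244 post 213.14590362527989
flange top 165.95715633712803 0.07038243386916979
pointer 168.44001093005835 0.19933096386410518
```

```bash
python3 -c "from cell import manip;print(manip.close_job());print(manip.get_obs()['t'])"
```

```text
the job is handed in; nothing more can be done
None
the job is handed in; nothing more can be done
```

I turned the carousel about 41° counter-clockwise by pushing its front post with the shut fingertips, in three slow pushes. Then I backed off the post, lifted clear and handed the job in at about 7.5 s.

- **Alignment:** the posts put the flange at about 168.0° and the pointer measures about 168.2°.
- **Disagreement:** direct readings of the flange were noisier, from 166.0° to 168.6°. I took the four-post figure as the more reliable one.
- **At rest:** the flange and post positions matched before and after I withdrew, to within the measurement noise.
- **Nothing else touched:** all four parts stand on their pads in the last pictures. The push force read about 2 N at most. The piston and jar appeared unmoved; I did not look at the wrench or tub again after the start, but the arm never went near them.

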